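# Level the breadboard stage by its bubble vials

## Task

The small breadboard stage has to be level before parts are gauged on it. Swing the round cover right off the two bubble vials, to either side, and leave it open; then turn the two tommy-bar levelling screws until each bubble rests between the two lines of its vial. Leave the other things on the worktop where they are.

Things in the scene. Friction and masses are not known exactly. Their poses are not given: they have to be found in the camera images.
- stage_base: Dark base slab, 200 x 250 x 12 mm, fixed to the worktop; origin at the centre of its underside, x along the 200 mm side (away from the robot), y to the left, z up. Above it an aluminium plate of the same outline, top 44 mm above the worktop (tilting by under 1.5 degrees, 2 mm), on a fixed foot at x +50, y 0 mm and two screws at x -45, y +95 (left) and -95 mm (right).
- vial_left (a point): Middle of the left bubble vial, at its top, 12 mm above the plate. Two such vials, each 60 x 16 mm, stand in a V in the middle of the plate: the left one parallel to the line from the fixed foot to the left screw (base frame direction (-0.71, +0.71)), the right one to the right screw's line (-0.71, -0.71). Each has two dark lines across it, 23 mm apart, about its middle.
- bubble_left (a point): Centre of the pale bubble (16 mm long) in the left vial, at the height of the vial's top. It moves along the vial with the left screw only: 13 mm per rad, towards the screw when that is turned clockwise seen from above, back when anticlockwise. The bar's angle when level differs each time: go by the bubble.
- vial_right (a point): Middle of the right bubble vial, as for the left one.
- bubble_right (a point): Centre of the bubble in the right vial. It moves with the right screw only, by the same rule: 13 mm per rad, towards the right screw when that is turned clockwise.
- cover (a joint): Hinge of the cover, rad: 0 when it hides both vials centrally, positive anticlockwise seen from above, stops at -1.95 and +1.95. The cover is a grey disc 104 mm across, 16 to 19 mm above the plate, on an upright pivot 78 mm from its centre. Both vials are wholly uncovered from about 1.45 rad either way; the cover stays where it is left.
- cover_pivot (a point): On the cover's upright pivot axis, on top of its hub, 22 mm above the plate.
- cover_lug (a point): Near the top of the upright dark lug on the cover's rim, on its middle line, 118 mm from the pivot axis and 46 mm above the plate. The lug is 24 mm long (towards the pivot), 10 mm thick and 28 mm high, its foot at 19 mm above the plate; about 1 N sideways swings the cover.
- screw_left_head (a point): On the left screw's upright axis, top of its 26 mm wide head, 40 mm above the plate. A level round steel bar, 12 mm thick and 110 mm long, goes centrally through the head, its axis 31 mm above the plate, free below. 2 to 3 N sideways near a bar's end turns it; it stays where it is left, at the same height. Stops 2.5 rad apart, level well away from them.
- bar_left_end (a point): Tip of the left screw's bar on the robot's side, 55 mm from the screw's axis, at bar height (31 mm above the plate).
- screw_right_head (a point): The same for the right screw.
- bar_right_end (a point): Tip of the right screw's bar on the robot's side, as for the left one.
- ring_gauge: Bystander: steel ring 51 mm across, 16 mm high, lying flat. Origin at the centre of its underside.
- target_plate: Bystander: flat camera target with a grid of dots in a dark frame, 65 x 85 x 9 mm, lying flat. Origin at the centre of its underside, long side along its y.
- plug_gauge: Bystander: steel plug gauge with a hexagonal middle, 102 mm long, 18 mm high. Origin under its middle, long side along its y.

How it is judged:
By the outcome, as a careful person would: the job done as asked, in the order asked, and still so for the second after the job is handed in, with the robot touching nothing.
It also fails if it takes over 64 s, if anything falls off the work surface, if the arm or the gripper's body presses on something with over 40 N, if the wrist force passes 120 N, or if a joint passes its speed limit or range.

## Robot

A 6-joint arm with a two-finger parallel gripper is mounted at the origin on a cart in front of the work surface, level with it; the furniture and walls round the work are solid. World frame = base frame: x ahead of the robot, y to its left, z up, the work surface at z = 0. Lengths are in m, angles in rad, forces in N, time in s.
With the tool pointing down it reaches from about 0.3 to 0.875 m from the base axis. Payload 6.4 kg.
Tool frame: the origin (TCP) lies on the centre line of the jaws, within the pads' length; the fingertips stand 17 mm ahead of it and the grasp point (between the pads) lies 2 mm behind it; x points along the fingers, y is the direction in which the jaws open and shut, and the axes are right-handed (so a half turn about x gives the same grasp; the last joint's range is limited). The gripper opens to 85 mm and grips with 20 to 120 N. Pads are 22 mm wide; open, the fingers measure 114 mm over their backs; the gripper's body (76 mm by 85 mm) begins 54 mm behind the grasp point. The pads swing forward as they close: fully open they stand 13 mm farther back than shut.
Start: joints at [1.141, 0.181, 1.607, -0, 1.354, -0.206], TCP at [0.128, 0.561, 0.248] pointing down, gripper open.
Joint ranges: [-2.99, 2.99], [-0.89, 2.07], [0.3, 2.58], [-1.14, 4.28], [0, 2.63], [-3.12, 3.12]. Speed limits (rad/s): [2.57, 2.57, 3.01, 3.14, 3.14, 3.14].

## Interface

Orientations are given as a 3x3 rotation matrix whose columns are the frame's x, y, z axes.
In Python, from station import state, vision, order, spotter gives the robot as it stands.
- The arm moves only by the shell command python3 -m crank 'ROWS' [FORCE]. ROWS is text: rows parted by semicolons, each of 5 numbers parted by spaces: the shift along the tool's x, y, z normalised to -1 to 1, where 1 is 0.15 m, then the turn about the tool's x normalised to -1 to 1, where 1 is 180 degrees, then the opening, from -1 (shut) to 1 (fully open). In form: x y z turn gripper; .... A call has 1 to 10 rows; each row is the pose to reach, as a shift and turn from the pose commanded when the call began, along the tool's axes at that moment, turning the shorter way round; what a row does not reach only later rows make up. A row lasts 1/8 s, in which the tool goes at most 62.5 mm and 10.7 degrees, less where a joint would pass 70% of its speed; a pose out of reach is approached as far as the arm can. A call with a number of a shift or a turn outside -1 to 1 is refused whole. A call with a gripper value outside its range is refused whole. The fingers move at their own pace and stop on an object; FORCE is the grip in N (left out, the last holds). Time passes only in rows, so rows that repeat a pose let the fingers close. It gives the time, the measured TCP pose, the force and the opening at its end, in the units of the state.
- state(): the state, without advancing time (a new reading comes with each control period).
- vision.get_image(name): name is "side" or "top"; returns the picture (480x640x3 uint8, red, green, blue); there is no depth.
- vision.camera_model(name): a dict with "fx", "fy", "cx", "cy" (pixels), "k1" (the pictures are not rectified: a ray, as slopes to the right and down, at radius r is drawn at 1 + k1 r^2 times it, then the intrinsics apply), "rvec" (rotation vector, rad) and "tvec" (3), from world to camera coordinates, as OpenCV has them. Camera axes: x right, y down, z forward; pixel columns grow to the right and rows downward; lengths in m; the calibration is good to about 2 mm. A picture is of the moment at which its call begins. camera_model takes no time and is no camera call.
- order.sign_off(): hands the job in, once; it reports no verdict.
Trained networks look in the newest picture that a camera, given by its name, has taken for a name from the list of things; names that differ only in an ending like _2 or _b are one class to them, and where a whole thing is asked for, a point or a joint stands for the part that bears it (a point fixed in the world has none). Each returns a list of dicts, best first, with "confidence" (0 to 1); they miss things now and then, are a little off and sometimes report something else, mostly with a low value. They report only what shows in the picture. A call takes as long as a camera call.
- spotter.look_for(camera, thing): "location" ([x, y, z] in m, in world coordinates, good to about 4 mm: the middle of the surface that is visible of it).
- spotter.trace(camera, thing): "region" (480x640 bool, what is visible of it).
- spotter.pinpoint(camera, thing): "location" ([x, y, z] in m, in world coordinates, good to about 4 mm: a listed point, or the origin of a listed thing).
The state is a dict: "time_s": time; "qpos": joint angles; "joint_vel": joint speeds; "effort": joint torques, N m; "ee_pos": TCP position; "ee_rot": TCP orientation; "force": force on the tool from outside, world axes, zero at the start; "ft_torque": the same for the moment, N m; "grip_width": finger opening in m.
Only numpy, scipy, OpenCV 4.12 (cv2) and the standard library are available. Lean on these libraries where they do the work, as an engineer would, in place of code of your own. Each camera call takes 0.05 s, during which the arm holds its last target.

## Working session

There is one attempt and no reset: what is moved stays moved. The work goes in short steps, Python scripts to look and compute and a shell command to move; the robot and the scene stay as the last step left them, time stands still between calls to the robot, and variables do not carry over. Pictures are saved under pics/ and viewed, and the job is handed in when it is done.

```bash
ls; mkdir -p pics; cat > h.py <<'E'
import numpy as np, cv2
from station import state, vision, order, spotter
def snap(cam,name):
    im=vision.get_image(cam); cv2.imwrite(f'pics/{name}.png',im[:,:,::-1]); return im
def cam(c):
    m=vision.camera_model(c); R=cv2.Rodrigues(np.array(m['rvec'],float))[0]; return m,R,np.array(m['tvec'],float).ravel()
def proj(c,P):
    m,R,t=cam(c); p=R@np.array(P,float)+t; a,b=p[0]/p[2],p[1]/p[2]; s=1+m['k1']*(a*a+b*b)
    return np.array([m['fx']*a*s+m['cx'],m['fy']*b*s+m['cy']])
def ray(c,uv,z):
    m,R,t=cam(c); d=np.array([(uv[0]-m['cx'])/m['fx'],(uv[1]-m['cy'])/m['fy']]); a=d.copy()
    for _ in range(30): a=d/(1+m['k1']*(a@a))
    o=-R.T@t; v=R.T@np.array([a[0],a[1],1]); return o+v*(z-o[2])/v[2]
E
python3 - <<'E'
from h import *
np.set_printoptions(precision=4,suppress=True)
s=state(); print(s['time_s'],s['ee_pos'],s['ee_rot'],s['grip_width'])
snap('top','t0');snap('side','s0')
for c in('top','side'):
    m,R,t=cam(c); print(c,-R.T@t,R[2])
for n in ['stage_base','cover_pivot','cover_lug','screw_left_head','screw_right_head','bar_left_end','bar_right_end']:
    for c in('top','side'):
        r=spotter.pinpoint(c,n)
        print(n,c,[(np.round(d['location'],4),round(d['confidence'],2),proj(c,d['location']).round()) for d in r[:2]])
print(state()['time_s'])
E
```

```text
pics
0.0 [0.1274 0.5602 0.2474] [[-0.0008  0.222   0.9751]
 [-0.0016  0.9751 -0.222 ]
 [-1.     -0.0017 -0.0004]] 0.08514718975351963
top [0.3142 0.1699 1.0764] [ 0.1404 -0.0041 -0.9901]
side [0.3382 0.7318 0.9395] [ 0.1425 -0.5475 -0.8246]
stage_base top [(array([0.5443, 0.2537, 0.0005]), 0.79, array([270., 203.]))]
stage_base side [(array([ 0.5411,  0.2502, -0.0009]), 0.62, array([271., 303.]))]
cover_pivot top []
cover_pivot side [(array([0.6226, 0.2465, 0.0669]), 0.67, array([222., 270.])), (array([ 0.5445,  0.2517, -0.0046]), 0.3, array([269., 304.]))]
cover_lug top [(array([0.5082, 0.2539, 0.088 ]), 0.64, array([266., 213.])), (array([0.5481, 0.2779, 0.0527]), 0.35, array([253., 195.]))]
cover_lug side [(array([0.449 , 0.1794, 0.074 ]), 0.73, array([334., 257.])), (array([0.503 , 0.2504, 0.0938]), 0.72, array([291., 280.]))]
screw_left_head top [(array([0.4982, 0.3455, 0.0829]), 0.91, array([212., 220.]))]
screw_left_head side [(array([0.4939, 0.3434, 0.0859]), 0.9, array([280., 335.])), (array([ 0.5419,  0.2541, -0.0016]), 0.59, array([270., 305.]))]
screw_right_head top [(array([0.4995, 0.155 , 0.0872]), 0.75, array([324., 217.]))]
screw_right_head side [(array([0.4982, 0.1547, 0.0853]), 0.83, array([309., 235.]))]
bar_left_end top [(array([0.4667, 0.3001, 0.0747]), 0.75, array([239., 239.]))]
bar_left_end side [(array([0.4675, 0.3003, 0.078 ]), 0.59, array([304., 317.]))]
bar_right_end top [(array([0.4475, 0.1754, 0.073 ]), 0.78, array([313., 249.]))]
bar_right_end side [(array([0.4478, 0.1775, 0.0722]), 0.82, array([335., 257.]))]
0.8
```

View pics/t0.png

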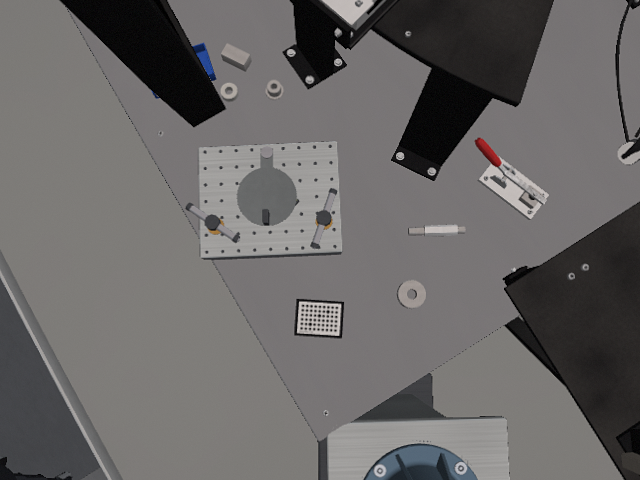

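View pics/s0.png

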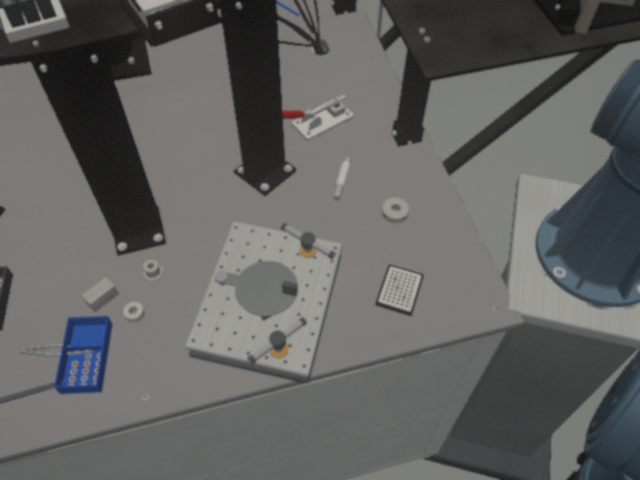

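The top view shows the cover central over the vials, with its lug at about (266,215). The left bar runs (188,206)–(238,240) and the right bar (333,190)–(315,247). The side view agrees, and the network points fit both pictures. Next I check the obstacles on the left and plan the arc.

```bash
cat >> h.py <<'E'
np.set_printoptions(precision=4,suppress=True)
def rows(targets,ref=None):
    """world targets (x,y,z[,turn rad]) -> normalised rows from current pose"""
    s=state(); p=np.array(s['ee_pos']) if ref is None else np.array(ref); R=np.array(s['ee_rot'])
    print('t',s['time_s'],'tcp',p,'F',np.array(s['force']),'w',s['grip_width'])
    for T in targets:
        print(np.round(R.T@(np.array(T[:3])-p)/0.15,3), T)
E
python3 - <<'E'
from h import *
for uv in [(195,125),(225,108)]: print('top',ray('top',uv,0))
for uv in [(120,252),(163,240),(105,235),(237,172),(265,190),(295,170)]: print('side',ray('side',uv,0))
for uv in [(313,50),(310,85),(343,67)]: print('top',ray('top',uv,0))
piv=np.array([.622,.2475])
for r in (0.118,):
  for a in np.radians([-25,-20,0,20,40,60,80,90]):
    print(np.degrees(a),piv+r*np.array([-np.cos(a),np.sin(a)]))
rows([(0.43,0.25,0.2),(0.504,0.205,0.2),(0.504,0.205,0.098)])
E
```

```text
top [0.6964 0.3926 0.    ]
top [0.7284 0.3362 0.    ]
side [0.8355 0.2197 0.    ]
side [ 0.7707  0.1753 -0.    ]
side [0.8781 0.1921 0.    ]
side [ 0.6925 -0.0147  0.    ]
side [0.6251 0.015  0.    ]
side [ 0.5827 -0.0491  0.    ]
top [0.8413 0.1679 0.    ]
top [0.7703 0.1751 0.    ]
top [0.8053 0.1114 0.    ]
-25.0 [0.5151 0.1976]
-20.0 [0.5111 0.2071]
0.0 [0.504  0.2475]
20.0 [0.5111 0.2879]
40.0 [0.5316 0.3233]
59.99999999999999 [0.563  0.3497]
80.0 [0.6015 0.3637]
90.0 [0.622  0.3655]
t 0.8 tcp [0.1276 0.5607 0.2483] F [-0.3964  0.823  -0.8523] w 0.08532484733953406
[ 0.322 -1.572  2.425] (0.43, 0.25, 0.2)
[ 0.322 -1.755  2.973] (0.504, 0.205, 0.2)
[ 1.002 -1.755  2.973] (0.504, 0.205, 0.098)
```

```bash
python3 - <<'E'
from h import *
print(proj('top',state()['ee_pos']),proj('side',state()['ee_pos']))
for z in np.arange(0,.9,.1):
    for uv in [(195,125),(225,108)]:
        P=ray('top',uv,z); print(P,proj('side',P).round(),end=' ')
    print()
E
```

```text
[ 33.2331 471.4422] [557.9376 536.5791]
[0.6964 0.3926 0.    ] [154. 356.] [0.7284 0.3362 0.    ] [149. 321.] 
[0.6609 0.3719 0.1   ] [167. 322.] [0.6899 0.3207 0.1   ] [162. 289.] 
[0.6254 0.3512 0.2   ] [183. 281.] [0.6514 0.3053 0.2   ] [178. 250.] 
[0.5899 0.3305 0.3   ] [202. 233.] [0.613  0.2898 0.3   ] [196. 204.] 
[0.5544 0.3098 0.4   ] [224. 174.] [0.5745 0.2744 0.4   ] [218. 148.] 
[0.5189 0.2891 0.5   ] [253. 101.] [0.536  0.2589 0.5   ] [246.  79.] 
[0.4834 0.2684 0.6   ] [289.   8.] [0.4975 0.2435 0.6   ] [281. -11.] 
[0.4479 0.2477 0.7   ] [ 336. -116.] [0.4591 0.228  0.7   ] [ 328. -130.] 
[0.4124 0.227  0.8   ] [ 403. -289.] [0.4206 0.2126 0.8   ] [ 394. -298.]
```

```bash
python3 -m crank '0.1 -0.585 0.99 0 -1; 0.1 -0.585 0.99 0 -1; 0.1 -0.585 0.99 0 -1; 0.1 -0.585 0.99 0 -1'; python3 -m crank '0.1 -0.585 0.99 0 -1; 0.1 -0.585 0.99 0 -1; 0.1 -0.585 0.99 0 -1; 0.1 -0.585 0.99 0 -1'; python3 -m crank '0.1 -0.585 0.99 0 -1; 0.1 -0.585 0.99 0 -1; 0.1 -0.585 0.99 0 -1; 0.1 -0.585 0.99 0 -1'
python3 - <<'E'
from h import *
rows([(0.506,0.203,0.2),(0.506,0.203,0.099)])
snap('side','s1'); snap('top','t1')
E
```

```text
time_s: 1.3
ee_pos: [0.2549, 0.4403, 0.2331]
ee_rot: [[0.0, 0.226, 0.974], [-0.001, 0.974, -0.226], [-1.0, -0.001, 0.0]]
force: [-0.6, 0.9, 0.7]
grip_width: 0.0124
time_s: 1.8
ee_pos: [0.3799, 0.3225, 0.2183]
ee_rot: [[0.0, 0.226, 0.974], [-0.0, 0.974, -0.226], [-1.0, 0.0, 0.0]]
force: [-0.1, -0.1, 1.1]
grip_width: -0.0001
time_s: 2.3
ee_pos: [0.5049, 0.2046, 0.2031]
ee_rot: [[0.0, 0.224, 0.974], [0.0, 0.974, -0.224], [-1.0, 0.0, 0.0]]
force: [-0.8, 0.3, -0.1]
grip_width: -0.0004
t 2.3 tcp [0.5049 0.2046 0.2031] F [-0.8225  0.2993 -0.0648] w -0.0004171415764821679
[ 0.021 -0.009  0.01 ] (0.506, 0.203, 0.2)
[ 0.694 -0.009  0.01 ] (0.506, 0.203, 0.099)
```

View pics/s1.png

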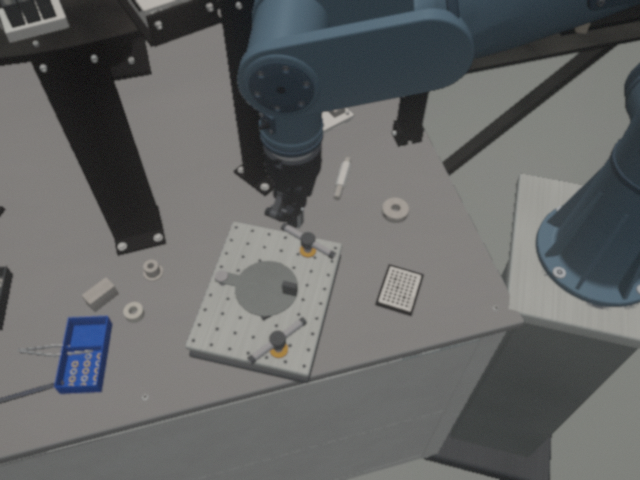

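```bash
python3 -m crank '0.4 0 0 0 -1; 0.69 -0.01 0 0 -1; 0.69 -0.01 0 0 -1'
python3 - <<'E'
from h import *
piv=np.array([.622,.2475])
snap('side','s2')
T=[]
# finger centre lags lug by tangential offset 20mm (~10deg)
for a in np.radians([-10,0,12,24,36]):
    p=piv+.118*np.array([-np.cos(a),np.sin(a)]); T.append((p[0],p[1],.099))
rows(T)
E
```

```text
time_s: 2.78
ee_pos: [0.499, 0.205, 0.0967]
ee_rot: [[-0.008, 0.22, 0.976], [-0.001, 0.976, -0.22], [-1.0, -0.003, -0.008]]
force: [-0.1, 0.3, 0.3]
grip_width: 0.0001
t 2.825 tcp [0.5013 0.2052 0.0993] F [0.1446 0.6093 0.4925] w -0.0003510743275081184
[ 0.002  0.149 -0.003] (np.float64(0.5057926851445594), np.float64(0.22700951503530223), 0.099)
[ 0.002  0.279 -0.045] (np.float64(0.504), np.float64(0.2475), 0.099)
[ 0.002  0.443 -0.064] (np.float64(0.506578583113411), np.float64(0.2720335795164956), 0.099)
[ 0.002  0.606 -0.049] (np.float64(0.5142016359981731), np.float64(0.2954949238829444), 0.099)
[0.002 0.763 0.   ] (np.float64(0.5265359946637562), np.float64(0.3168586597705118), 0.099)
```

```bash
python3 - <<'E'
import cv2
im=cv2.imread('pics/s2.png')[180:360,200:400]; cv2.imwrite('pics/s2c.png',cv2.resize(im,None,fx=3.5,fy=3.3,interpolation=cv2.INTER_CUBIC)[:600,:800])
E
```

```text
(no output)
```

View pics/s2c.png

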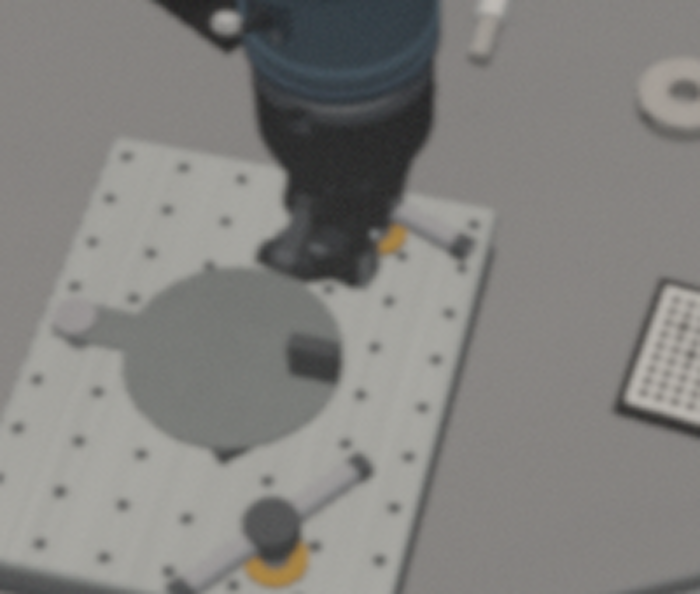

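```bash
python3 -m crank '0 0.075 0 0 -1; 0 0.15 -0.01 0 -1; 0 0.22 -0.03 0 -1; 0 0.28 -0.05 0 -1; 0 0.36 -0.06 0 -1; 0 0.44 -0.065 0 -1; 0 0.52 -0.06 0 -1; 0 0.605 -0.05 0 -1; 0 0.68 -0.03 0 -1; 0 0.76 0 0 -1'
python3 - <<'E'
from h import *
snap('top','t3');snap('side','s3')
for c in('top','side'):
    print([(d['location'],d['confidence']) for d in spotter.pinpoint(c,'cover_lug')])
piv=np.array([.622,.2475])
T=[]
for a in np.radians([36,42,48,54,60,66,72,78,84,90]):
    p=piv+.118*np.array([-np.cos(a),np.sin(a)]); T.append((p[0].round(3),p[1].round(3),.099))
rows(T)
E
```

```text
time_s: 4.08
ee_pos: [0.5299, 0.3153, 0.1008]
ee_rot: [[0.003, 0.222, 0.975], [-0.0, 0.975, -0.222], [-1.0, 0.0, 0.003]]
force: [2.3, -4.1, 6.0]
grip_width: -0.0004
[]
[([0.5339, 0.331, 0.0952], 0.61), ([0.4653, 0.2981, 0.0758], 0.39)]
t 4.275 tcp [0.5297 0.3152 0.1008] F [ 2.5157 -2.0981  5.804 ] w 0.00021419024674590694
[ 0.012  0.008 -0.021] (np.float64(0.527), np.float64(0.317), 0.099)
[0.012 0.077 0.012] (np.float64(0.534), np.float64(0.326), 0.099)
[0.012 0.149 0.057] (np.float64(0.543), np.float64(0.335), 0.099)
[0.012 0.215 0.11 ] (np.float64(0.553), np.float64(0.343), 0.099)
[0.013 0.276 0.165] (np.float64(0.563), np.float64(0.35), 0.099)
[0.013 0.324 0.229] (np.float64(0.574), np.float64(0.355), 0.099)
[0.013 0.375 0.299] (np.float64(0.586), np.float64(0.36), 0.099)
[0.013 0.41  0.366] (np.float64(0.597), np.float64(0.363), 0.099)
[0.013 0.443 0.448] (np.float64(0.61), np.float64(0.365), 0.099)
[0.014 0.467 0.524] (np.float64(0.622), np.float64(0.366), 0.099)
```

View pics/s3.png

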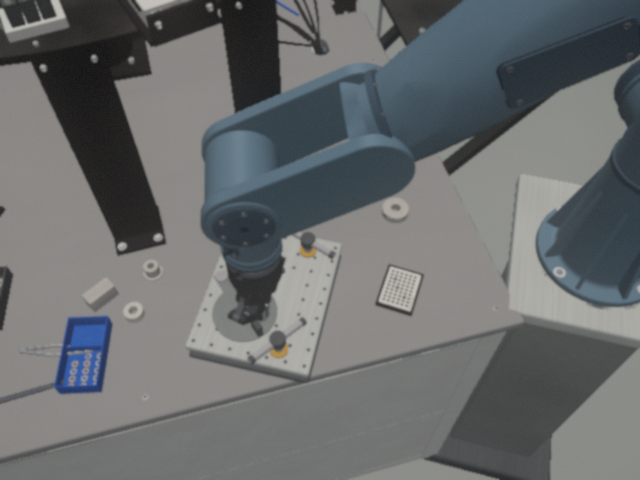

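```bash
python3 - <<'E'
import cv2
im=cv2.imread('pics/s3.png')[250:390,170:350]; cv2.imwrite('pics/s3c.png',cv2.resize(im,None,fx=4,fy=4,interpolation=cv2.INTER_CUBIC)[:600,:800])
E
```

```text
(no output)
```

View pics/s3c.png

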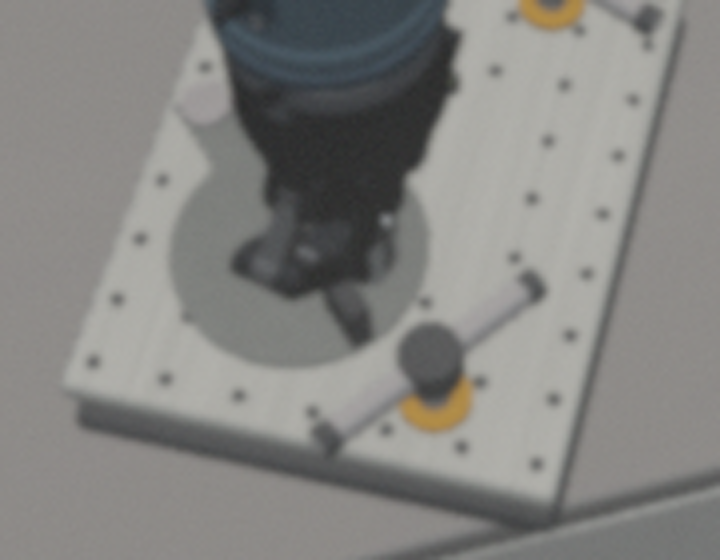

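```bash
python3 -m crank '-0.02 0.01 -0.02 0 -1; -0.02 0.085 0.005 0 -1; -0.02 0.155 0.05 0 -1; -0.02 0.225 0.10 0 -1; -0.02 0.285 0.16 0 -1; -0.02 0.335 0.22 0 -1; -0.02 0.385 0.29 0 -1'
python3 - <<'E'
from h import *
snap('top','t4');im=snap('side','s4')
cv2.imwrite('pics/s4c.png',cv2.resize(im[220:390,150:370,::-1],None,fx=3.4,fy=3.4,interpolation=cv2.INTER_CUBIC))
for c in('top','side'):
    print([(d['location'],d['confidence']) for d in spotter.pinpoint(c,'cover_lug')])
piv=np.array([.622,.2475])
T=[]
for a in np.radians([72,78,84,90]):
    p=piv+.12*np.array([-np.cos(a),np.sin(a)]); T.append((p[0].round(3),p[1].round(3),.102))
rows(T)
E
```

```text
time_s: 5.15
ee_pos: [0.5844, 0.3618, 0.1026]
ee_rot: [[-0.0, 0.222, 0.975], [-0.0, 0.975, -0.222], [-1.0, -0.0, -0.0]]
force: [-1.2, -1.2, -0.0]
grip_width: -0.0001
[]
[([0.5994, 0.3679, 0.0947], 0.75)]
t 5.35 tcp [0.584  0.3615 0.1026] F [-0.4277  0.2498 -0.3825] w 0.00013790109051191302
[0.004 0.005 0.006] (np.float64(0.585), np.float64(0.362), 0.102)
[0.004 0.042 0.08 ] (np.float64(0.597), np.float64(0.365), 0.102)
[0.004 0.073 0.155] (np.float64(0.609), np.float64(0.367), 0.102)
[0.004 0.098 0.238] (np.float64(0.622), np.float64(0.368), 0.102)
```

View pics/s4c.png

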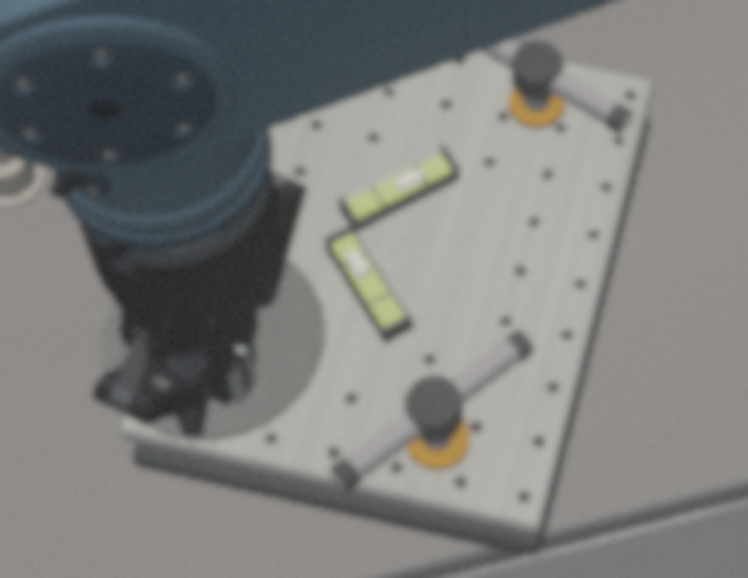

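The cover is at about 79° and both vials are visible. The left bubble lies towards the foot and the right one towards its screw. I push the cover about 15° further.

```bash
python3 -m crank '0 0.02 0.04 0 -1; 0 0.042 0.08 0 -1; 0 0.06 0.115 0 -1; 0 0.073 0.155 0 -1; 0 0.088 0.2 0 -1; 0 0.096 0.23 0 -1'
python3 -m crank '0 0 -0.15 0 -1; -0.6 0 -0.2 0 -1; -0.6 0 -0.2 0 -1'
python3 - <<'E'
from h import *
snap('top','t5');im=snap('side','s5')
cv2.imwrite('pics/s5c.png',cv2.resize(im[220:390,150:370,::-1],None,fx=3.4,fy=3.4,interpolation=cv2.INTER_CUBIC))
for n in ['cover_lug','cover_pivot','vial_left','vial_right','bubble_left','bubble_right','screw_left_head','screw_right_head','bar_left_end','bar_right_end']:
  for c in('top','side'):
    print(n,c,[(d['location'],d['confidence']) for d in spotter.pinpoint(c,n)])
rows([])
E
```

```text
time_s: 6.1
ee_pos: [0.6211, 0.3678, 0.1028]
ee_rot: [[0.0, 0.222, 0.975], [0.0, 0.975, -0.222], [-1.0, 0.0, 0.0]]
force: [-0.2, 0.2, -0.8]
grip_width: -0.0001
time_s: 6.48
ee_pos: [0.5927, 0.3755, 0.1969]
ee_rot: [[0.005, 0.221, 0.975], [0.002, 0.975, -0.221], [-1.0, 0.003, 0.004]]
force: [0.6, 0.6, 0.5]
grip_width: -0.0002
cover_lug top [([0.6416, 0.3684, 0.088], 0.55)]
cover_lug side [([0.6365, 0.3677, 0.0954], 0.57)]
cover_pivot top [([0.6255, 0.254, 0.0633], 0.55)]
cover_pivot side [([0.6201, 0.251, 0.0632], 0.71)]
vial_left top [([0.5481, 0.2787, 0.0512], 0.62)]
vial_left side [([0.548, 0.2786, 0.0546], 0.72)]
vial_right top [([0.5462, 0.229, 0.0561], 0.75), ([0.5441, 0.2529, 0.0001], 0.46)]
vial_right side [([0.5533, 0.2255, 0.0588], 0.84)]
bubble_left top [([0.624, 0.2502, 0.0623], 0.74)]
bubble_left side [([0.4671, 0.2984, 0.0725], 0.73)]
bubble_right top []
bubble_right side []
screw_left_head top []
screw_left_head side [([0.4924, 0.3454, 0.0903], 0.69)]
screw_right_head top [([0.503, 0.1565, 0.0869], 0.85)]
screw_right_head side [([0.499, 0.1562, 0.0828], 0.71)]
bar_left_end top []
bar_left_end side [([0.3703, 0.0018, -0.0038], 0.6), ([0.465, 0.297, 0.0762], 0.55)]
bar_right_end top [([0.4473, 0.1755, 0.077], 0.73)]
bar_right_end side [([0.451, 0.1747, 0.0732], 0.97)]
t 7.575 tcp [0.5914 0.3745 0.1929] F [0.718  1.0304 0.8735] w 0.0003859355920011123
```

View pics/s5c.png

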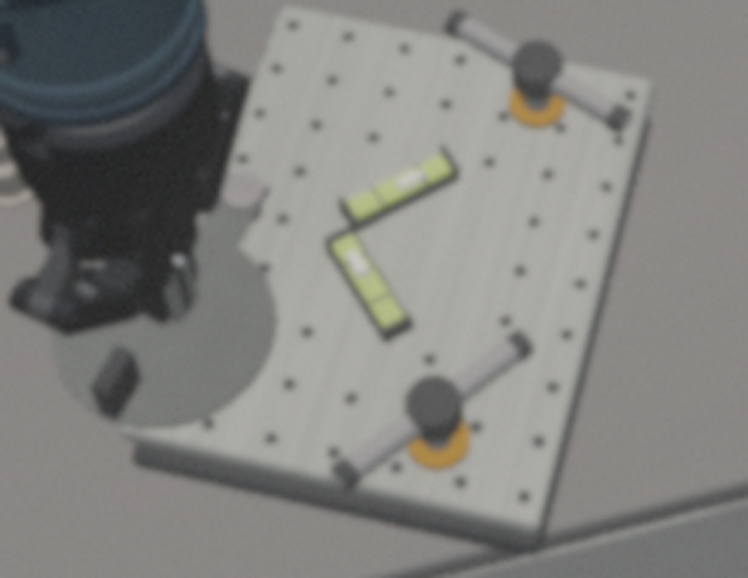

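View pics/t5.png

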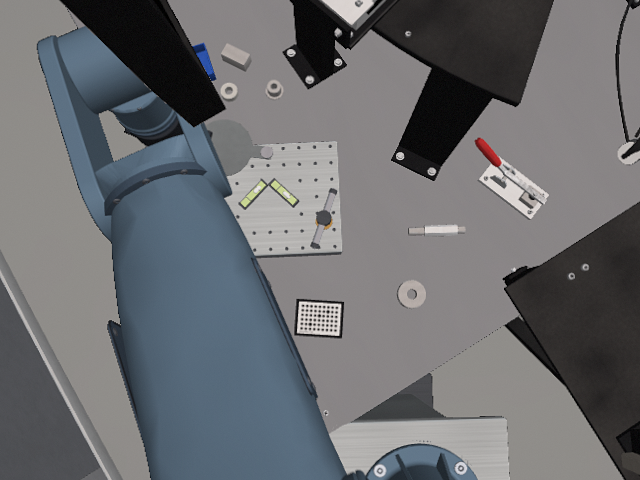

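```bash
python3 - <<'E'
import cv2
from h import *
a=cv2.imread('pics/s5.png')[255:325,240:290]; b=cv2.imread('pics/t5.png')[170:215,230:305]
cv2.imwrite('pics/vs.png',cv2.resize(a,None,fx=8,fy=8,interpolation=cv2.INTER_CUBIC))
cv2.imwrite('pics/vt.png',cv2.resize(b,None,fx=10,fy=10,interpolation=cv2.INTER_CUBIC))
E
```

```text
(no output)
```

View pics/vs.png

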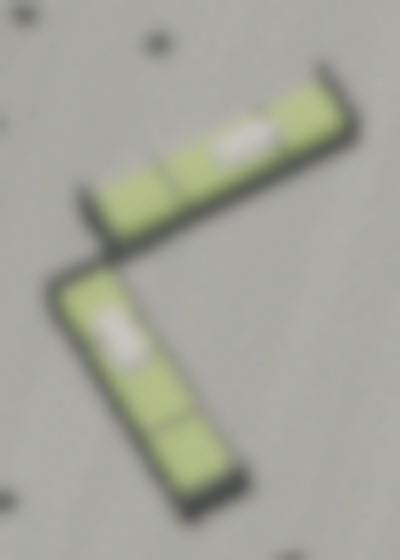

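View pics/vt.png

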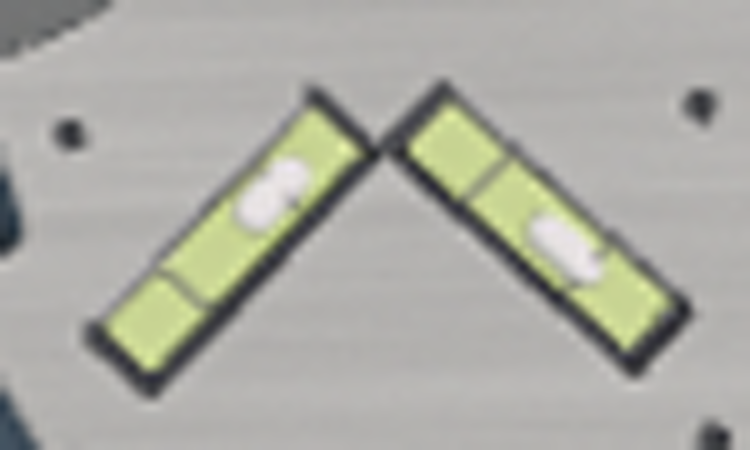

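```bash
python3 - <<'E'
from h import *
im=cv2.imread('pics/s5.png')
x0,y0=140,200
c=cv2.resize(im[y0:y0+130,x0:x0+160],None,fx=5,fy=4.6,interpolation=cv2.INTER_CUBIC)[:598]
P=np.array([0.592,0.375,0.194])
for dz,col in((0,(255,0,0)),(.017,(0,255,0)),(.03,(0,0,255))):
    u=proj('side',P-[0,0,dz]); print(dz,u)
    cv2.circle(c,(int((u[0]-x0)*5),int((u[1]-y0)*4.6)),5,col,-1)
cv2.imwrite('pics/tip.png',c)
E
```

```text
0 [200.2263 303.3812]
0.017 [202.0769 309.3339]
0.03 [203.4517 313.7569]
```

View pics/tip.png

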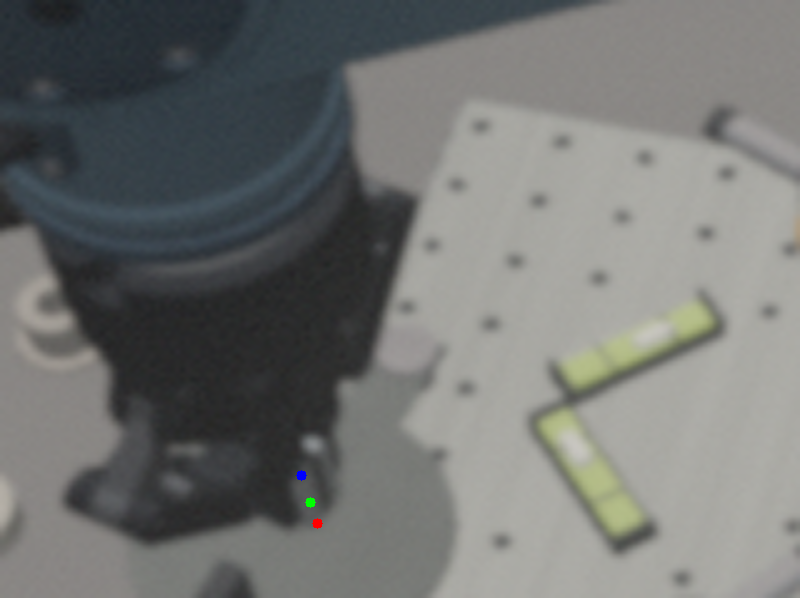

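```bash
python3 - <<'E'
from h import *
for n,P,(x0,y0) in (('s5',[0.592,0.375,0.194],(140,240)),('s2',[0.502,0.205,0.099],(250,200))):
    im=cv2.imread(f'pics/{n}.png')
    c=cv2.resize(im[y0:y0+95,x0:x0+95],None,fx=6,fy=6,interpolation=cv2.INTER_CUBIC)
    c=np.clip((c/255.)**.45*255,0,255).astype(np.uint8)
    P=np.array(P)
    for dz,col in((0,(255,0,0)),(.017,(0,255,0)),(.03,(0,0,255))):
        u=proj('side',P-[0,0,dz]); cv2.circle(c,(int((u[0]-x0+.5)*6),int((u[1]-y0+.5)*6)),3,col,-1)
    cv2.imwrite(f'pics/tip_{n}.png',c)
E
```

```text
(no output)
```

View pics/tip_s5.png

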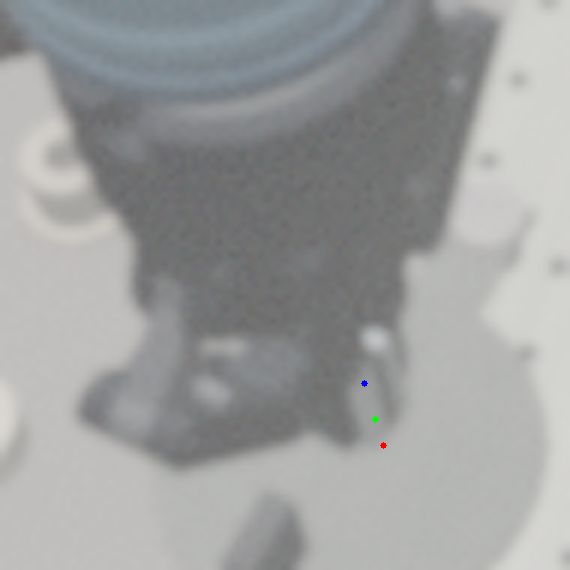

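View pics/tip_s2.png

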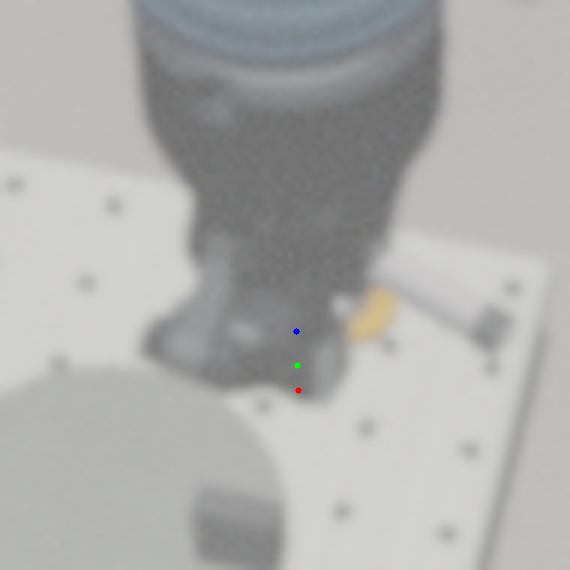

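```bash
python3 - <<'E'
from h import *
rows([(0.5035,0.2846,0.19),(0.5035,0.2846,0.081)])
E
```

```text
t 7.575 tcp [0.5914 0.3745 0.1929] F [0.718  1.0304 0.8735] w 0.0003859355920011123
[ 0.019 -0.715 -0.438] (0.5035, 0.2846, 0.19)
[ 0.746 -0.715 -0.438] (0.5035, 0.2846, 0.081)
```

```bash
python3 -m crank '0.02 -0.715 -0.44 0.19 -1; 0.02 -0.715 -0.44 0.19 -1; 0.02 -0.715 -0.44 0.19 -1; 0.02 -0.715 -0.44 0.19 -1; 0.4 -0.715 -0.44 0.19 -1; 0.74 -0.715 -0.44 0.19 -1; 0.74 -0.715 -0.44 0.19 -1'
cat >> h.py <<'E'
def fing(S,r,off,ths,z,cw=True):
    out=[]
    for th in np.radians(ths):
        u=np.array([np.cos(th),np.sin(th)]); t=np.array([np.sin(th),-np.cos(th)])*(1 if cw else -1)
        p=np.array(S)+r*u-off*t; out.append((p[0].round(4),p[1].round(4),z))
    return out
E
python3 - <<'E'
from h import *
snap('side','s6')
rows(fing((.495,.345),.046,.020,[-120,-128,-136,-144,-152,-160,-168],.081))
E
```

```text
time_s: 8.45
ee_pos: [0.5006, 0.284, 0.0779]
ee_rot: [[-0.008, 0.73, 0.684], [-0.003, 0.684, -0.73], [-1.0, -0.007, -0.004]]
force: [0.1, -0.3, 0.3]
grip_width: 0.0004
t 8.5 tcp [0.5028 0.2847 0.0809] F [0.6468 0.2194 0.1618] w 0.00013549813438497245
[-0.    -0.018 -0.113] (np.float64(0.4893), np.float64(0.2952), 0.081)
[-0.    -0.046 -0.15 ] (np.float64(0.4824), np.float64(0.2964), 0.081)
[-0.    -0.068 -0.191] (np.float64(0.4758), np.float64(0.2987), 0.081)
[ 0.    -0.084 -0.235] (np.float64(0.4695), np.float64(0.3018), 0.081)
[ 0.    -0.094 -0.28 ] (np.float64(0.4638), np.float64(0.3057), 0.081)
[ 0.    -0.098 -0.327] (np.float64(0.4586), np.float64(0.3105), 0.081)
[ 0.    -0.094 -0.374] (np.float64(0.4542), np.float64(0.3159), 0.081)
```

View pics/s6.png

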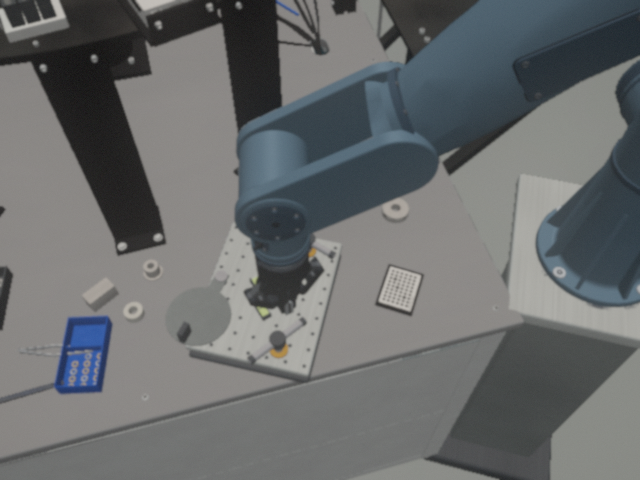

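The fingers stand between the left vial and the left bar end, near (289,307), with no contact force. I push the bar clockwise along its arc.

```bash
python3 -m crank '0 0 -0.06 0 -1; 0 -0.02 -0.11 0 -1; 0 -0.045 -0.15 0 -1; 0 -0.065 -0.19 0 -1; 0 -0.085 -0.235 0 -1; 0 -0.095 -0.28 0 -1; 0 -0.098 -0.327 0 -1'
python3 - <<'E'
from h import *
im=snap('side','s7'); snap('top','t7')
cv2.imwrite('pics/s7c.png',cv2.resize(im[220:390,150:370,::-1],None,fx=3.4,fy=3.4,interpolation=cv2.INTER_CUBIC))
rows(fing((.495,.345),.046,.020,[-160,-164,-168,-172,-176],.081))
print([(d['location'],d['confidence']) for d in spotter.pinpoint('side','bar_left_end')],[(d['location'],d['confidence']) for d in spotter.pinpoint('side','bubble_left')])
E
```

```text
time_s: 9.38
ee_pos: [0.4587, 0.3106, 0.0818]
ee_rot: [[0.0, 0.732, 0.682], [-0.0, 0.682, -0.732], [-1.0, -0.0, 0.0]]
force: [2.7, -1.8, 1.1]
grip_width: 0.0004
t 9.475 tcp [0.458  0.3108 0.0815] F [ 0.3734 -0.1392  0.3401] w -0.00018733296315818433
[0.003 0.002 0.005] (np.float64(0.4586), np.float64(0.3105), 0.081)
[ 0.003  0.002 -0.019] (np.float64(0.4563), np.float64(0.3131), 0.081)
[ 0.003  0.005 -0.042] (np.float64(0.4542), np.float64(0.3159), 0.081)
[ 0.004  0.008 -0.065] (np.float64(0.4522), np.float64(0.3188), 0.081)
[ 0.004  0.013 -0.087] (np.float64(0.4505), np.float64(0.3218), 0.081)
[([0.4475, 0.3226, 0.0753], 0.61)] [([0.5441, 0.2525, -0.0002], 0.53)]
```

View pics/s7c.png

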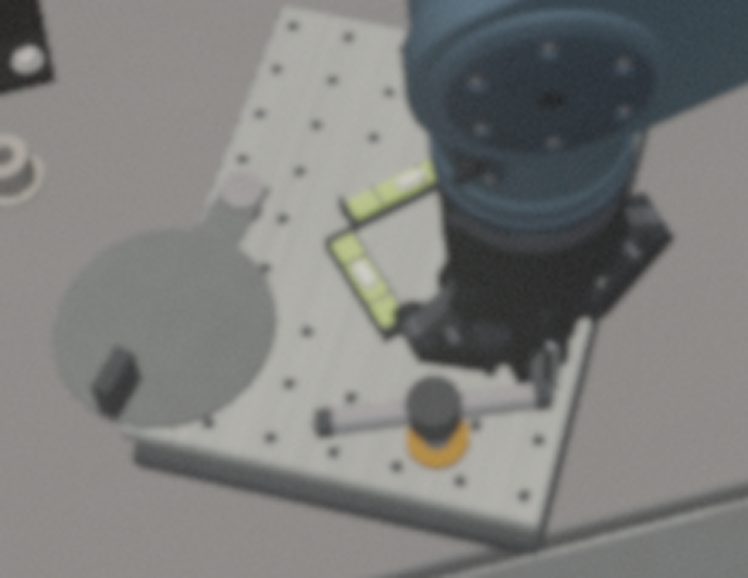

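```bash
python3 -m crank '0 0.002 -0.02 0 -1; 0 0.005 -0.042 0 -1; 0 0.008 -0.065 0 -1; 0 0.013 -0.09 0 -1; 0 0.015 -0.1 0 -1'
python3 - <<'E'
from h import *
im=snap('side','s8')
cv2.imwrite('pics/s8c.png',cv2.resize(im[260:330,230:330,::-1],None,fx=8,fy=8,interpolation=cv2.INTER_CUBIC))
rows([])
print([(d['location'],d['confidence']) for d in spotter.pinpoint('side','bar_left_end')])
E
```

```text
time_s: 10.2
ee_pos: [0.4504, 0.3232, 0.0819]
ee_rot: [[0.0, 0.731, 0.682], [-0.0, 0.682, -0.731], [-1.0, 0.0, 0.0]]
force: [1.1, -1.8, 1.1]
grip_width: 0.0002
t 10.25 tcp [0.4503 0.3233 0.0819] F [ 1.154  -1.7331  0.8051] w -6.834378217410908e-05
[([0.4447, 0.3419, 0.0745], 0.77)]
```

View pics/s8c.png

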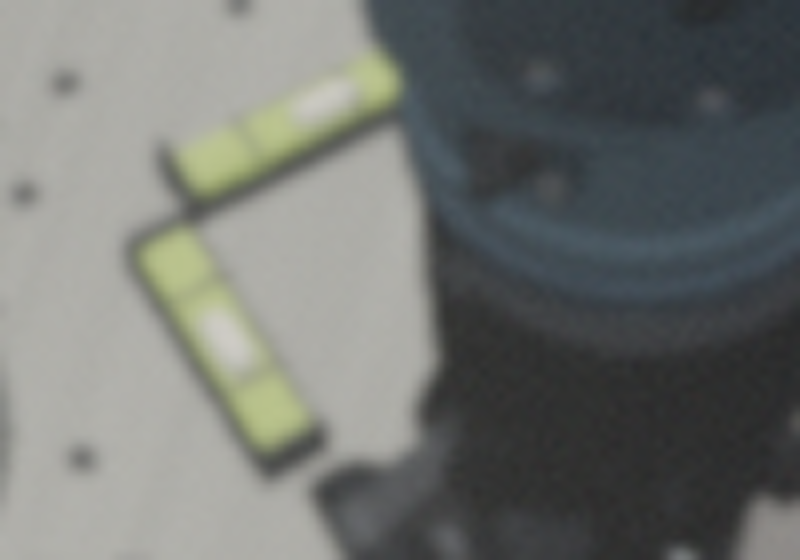

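The side view shows the left bubble centred between its lines. I back off, lift and go to the right bar.

```bash
python3 -m crank '0 0 0.15 0 -1; -0.5 0 0.2 0 -1; -0.5 0 0.2 0 -1'
python3 - <<'E'
from h import *
print(state()['qpos'])
rows([(0.474,0.2125,0.15),(0.474,0.2125,0.081)])
E
```

```text
time_s: 10.68
ee_pos: [0.4731, 0.3019, 0.1607]
ee_rot: [[0.006, 0.732, 0.681], [0.003, 0.681, -0.732], [-1.0, 0.006, 0.002]]
force: [0.3, 1.1, 1.1]
grip_width: -0.0001
[ 0.3561  0.2409  1.7237  0.0009  1.1708 -0.3939]
t 10.675 tcp [0.4731 0.3019 0.1607] F [0.2802 1.0967 1.1382] w -7.841176710166839e-05
[ 0.07  -0.402  0.44 ] (0.474, 0.2125, 0.15)
[ 0.53  -0.405  0.439] (0.474, 0.2125, 0.081)
```

```bash
python3 -m crank '0.07 -0.405 0.44 0.28 -1; 0.07 -0.405 0.44 0.28 -1; 0.07 -0.405 0.44 0.28 -1; 0.07 -0.405 0.44 0.28 -1; 0.07 -0.405 0.44 0.28 -1; 0.3 -0.405 0.44 0.28 -1; 0.53 -0.405 0.44 0.28 -1; 0.53 -0.405 0.44 0.28 -1'
python3 - <<'E'
from h import *
snap('side','s9')
print(state()['qpos'])
rows(fing((.5,.155),.046,.020,[156,160,164,168,172,176,180,184],.081,cw=False))
for n in ('bar_right_end','bar_left_end'): print([(d['location'],d['confidence']) for d in spotter.pinpoint('side',n)])
E
```

```text
time_s: 11.68
ee_pos: [0.4683, 0.2111, 0.0745]
ee_rot: [[-0.007, 0.992, -0.129], [-0.001, -0.129, -0.992], [-1.0, -0.007, 0.002]]
force: [0.5, 0.2, 0.7]
grip_width: -0.0002
[0.1918 0.2814 1.8763 0.0005 0.9874 0.3209]
t 11.725 tcp [0.47   0.2114 0.0763] F [0.3711 0.004  1.3455] w -0.00031316250400345287
[-0.031 -0.009  0.131] (np.float64(0.4661), np.float64(0.192), 0.081)
[-0.031 -0.023  0.15 ] (np.float64(0.4636), np.float64(0.1895), 0.081)
[-0.031 -0.036  0.169] (np.float64(0.4613), np.float64(0.1869), 0.081)
[-0.031 -0.048  0.19 ] (np.float64(0.4592), np.float64(0.1841), 0.081)
[-0.031 -0.059  0.211] (np.float64(0.4572), np.float64(0.1812), 0.081)
[-0.031 -0.067  0.232] (np.float64(0.4555), np.float64(0.1782), 0.081)
[-0.031 -0.074  0.254] (np.float64(0.454), np.float64(0.175), 0.081)
[-0.031 -0.08   0.277] (np.float64(0.4527), np.float64(0.1717), 0.081)
[]
[([0.4441, 0.3396, 0.0748], 0.71)]
```

View pics/s9.png

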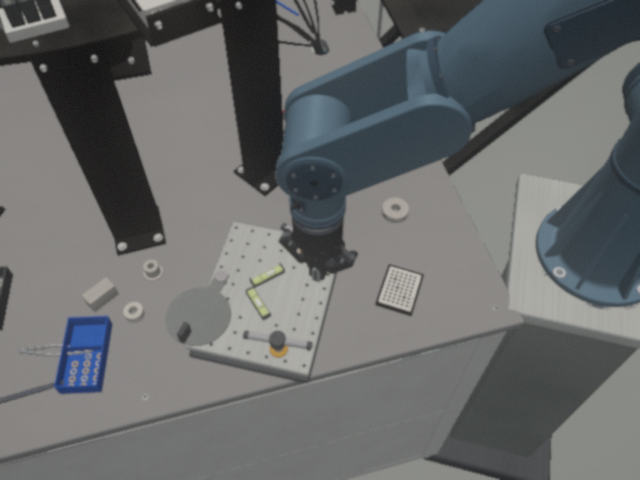

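```bash
python3 -m crank '-0.02 0 0.08 0 -1; -0.02 -0.01 0.13 0 -1; -0.02 -0.023 0.15 0 -1; -0.02 -0.036 0.17 0 -1; -0.02 -0.048 0.19 0 -1; -0.02 -0.059 0.21 0 -1; -0.02 -0.067 0.232 0 -1; -0.02 -0.074 0.254 0 -1; -0.02 -0.078 0.27 0 -1'
python3 - <<'E'
from h import *
im=snap('side','s10')
cv2.imwrite('pics/s10c.png',cv2.resize(im[250:330,230:330,::-1],None,fx=7,fy=7,interpolation=cv2.INTER_CUBIC))
rows([])
print([(d['location'],d['confidence']) for d in spotter.pinpoint('side','bar_right_end')])
E
```

```text
time_s: 12.95
ee_pos: [0.4546, 0.1726, 0.0803]
ee_rot: [[0.0, 0.992, -0.129], [0.0, -0.129, -0.992], [-1.0, 0.0, -0.0]]
force: [1.4, 1.8, -0.1]
grip_width: -0.0002
t 13.0 tcp [0.4545 0.1724 0.0803] F [1.5595 2.2131 1.2824] w -0.0002192155952532952
[([0.6363, 0.367, 0.0938], 0.27)]
```

View pics/s10c.png

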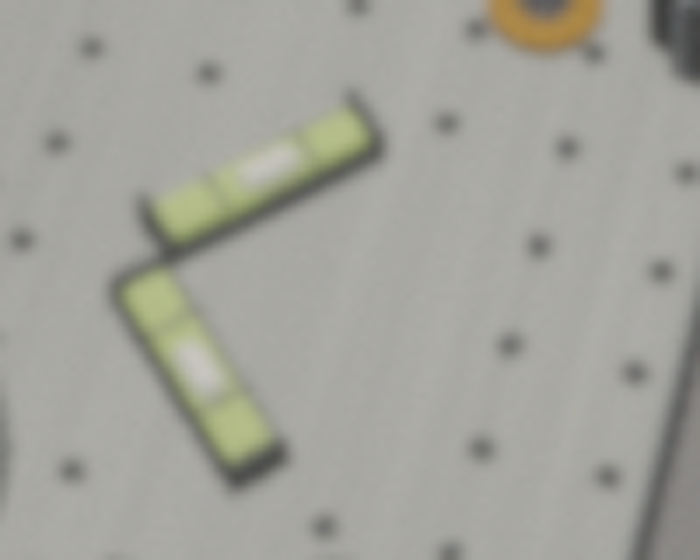

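Both bubbles are between their lines. The right one is still about 2 mm towards its screw, so I nudge that bar another 5 mm, then withdraw.

```bash
python3 -m crank '0 -0.005 0.017 0 -1; 0 -0.005 0.034 0 -1; 0 -0.005 0.036 0 -1'; python3 -m crank '0 0 -0.12 0 -1; -0.6 0 -0.15 0 -1; -0.9 0 -0.15 0 -1; -0.9 0 -0.15 0 -1'
python3 -m crank '0 -1 0 0 -1; 0 -1 0 0 -1; 0 -1 0 0 -1'
python3 - <<'E'
from h import *
im=snap('side','s11');it=snap('top','t11')
a=cv2.resize(im[250:330,230:330,::-1],None,fx=7,fy=7,interpolation=cv2.INTER_CUBIC)
cv2.imwrite('pics/s11c.png',a)
cv2.imwrite('pics/t11c.png',cv2.resize(it[170:215,230:305,::-1],None,fx=10,fy=10,interpolation=cv2.INTER_CUBIC))
rows([])
for n in ('cover_lug','bar_left_end','bar_right_end','ring_gauge','target_plate','plug_gauge'): print(n,[(d['location'],d['confidence']) for d in spotter.pinpoint('side',n)[:1]])
E
```

```text
time_s: 13.42
ee_pos: [0.453, 0.1673, 0.0803]
ee_rot: [[-0.0, 0.992, -0.129], [0.0, -0.129, -0.992], [-1.0, -0.0, 0.0]]
force: [0.7, 1.6, 0.4]
grip_width: 0.0001
time_s: 13.92
ee_pos: [0.4585, 0.1911, 0.2201]
ee_rot: [[0.008, 0.992, -0.128], [0.001, -0.128, -0.992], [-1.0, 0.008, -0.002]]
force: [-0.4, -0.5, -0.5]
grip_width: 0.0004
time_s: 14.3
ee_pos: [0.3035, 0.2094, 0.2136]
ee_rot: [[-0.004, 0.992, -0.128], [-0.001, -0.128, -0.992], [-1.0, -0.004, 0.001]]
force: [0.6, 0.1, 0.5]
grip_width: 0.0001
t 14.4 tcp [0.3043 0.2096 0.2141] F [ 0.1932 -0.3116 -0.2108] w -3.322448282382717e-05
cover_lug [([0.6345, 0.3712, 0.0936], 0.67)]
bar_left_end [([0.4443, 0.3377, 0.0771], 0.98)]
bar_right_end [([0.4461, 0.1506, 0.075], 0.81)]
ring_gauge [([0.3706, 0.0019, -0.0016], 0.75)]
target_plate [([0.3318, 0.1713, 0.0055], 0.69)]
plug_gauge [([0.4836, -0.0485, 0.0041], 0.89)]
```

View pics/s11c.png

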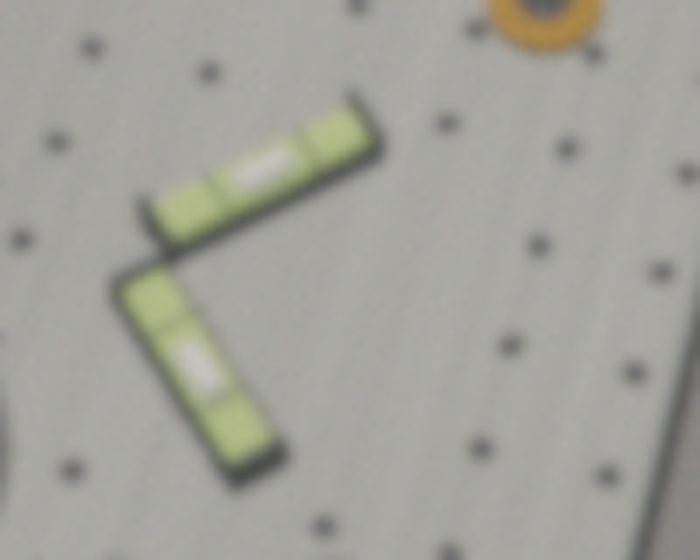

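View pics/t11c.png

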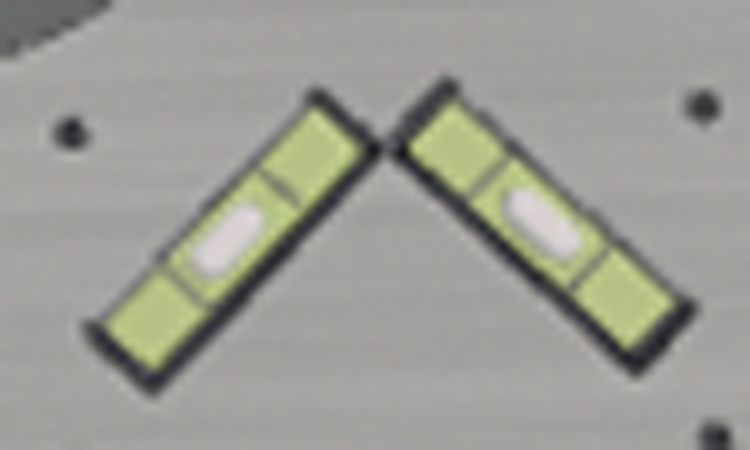

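View pics/t11.png

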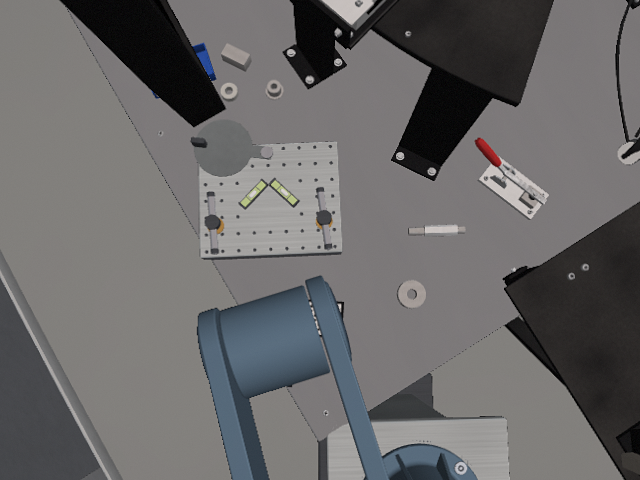

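In the top picture both bubbles rest between their lines, left at (228,242) and right at (543,222) in the crop. The cover stands open, and the bystanders are where they were.

```bash
python3 - <<'E'
from station import order
print(order.sign_off())
E
```

```text
the job is handed in; nothing more can be done
None
```

The cover is swung open, both bubbles rest between their lines, and the job was handed in at about 15 s of the 64 s allowed.

- **Cover:** I pushed it by its lug, clockwise seen from above, to about -1.7 rad. Both vials are wholly uncovered.
- **Left screw:** I pushed its bar about 50° clockwise. The last pictures from both cameras put the bubble between the lines, about 1 mm off centre towards the screw; the allowance is about 3.5 mm.
- **Right screw:** I pushed its bar about 28° anticlockwise. Both cameras show the bubble centred to within about 1 mm.
- **Other things:** The arm ended clear of everything, with the tool at 0.21 m height. The ring gauge and plug gauge look unmoved in the top picture. The arm partly hid the target plate there, but the network still found it in the side view. I did not compare measured positions from before and after.

**What did not agree:**
- The bubble points from the network were unusable: some detections were wrong and some were missing. I read the bubbles from the enlarged pictures instead.
- While I was swinging the cover, the wrist showed about 6 N upwards. I did not find the cause, and the force went away after I raised the tool 3 mm. That was the largest force I saw, well under the limits.

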